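# Square a specimen disc to the alignment bar of a photo stage

### The arm

A 6-joint arm with a two-finger parallel gripper is mounted at the origin on the work surface. World frame = base frame: x ahead of the robot, y to its left, z up, the work surface at z = 0. Lengths are in m, angles in degrees, forces in N, time in s.
With the tool pointing down it reaches from about 0.4 to 0.825 m from the base axis. Payload 7 kg.
Tool frame: the origin (TCP) lies midway between the tips of the shut fingers; the grasp point (between the pads) lies 19 mm behind it; z points along the fingers, y is the line along which they close (so a half turn about z gives the same grasp; the last joint's range is limited). The gripper opens to 88 mm and grips with 3 to 60 N. Pads are 19 mm wide; open, the fingers measure 130 mm over their backs; the gripper's body (78 mm by 193 mm) begins 47 mm behind the grasp point.
Start: joints at [-59.926, 20.546, 0.682, 0, -70.136, -16.507], TCP at [0.158, -0.656, 0.227] pointing down, gripper open.
Joint ranges: [-176.03, 176.03], [-82.01, 121.73], [-58.28, 71.71], [-173.87, 95.51], [-174.79, -0.11], [-173.66, 173.66]. Speed limits (degrees/s): [136.94, 136.94, 172.46, 180, 180, 180].

### API

Orientations are given as a 3x3 rotation matrix whose columns are the frame's x, y, z axes.
In Python, from rig import robot gives the robot as it stands. Calls block until the motion is done:
- robot.goto(position, orientation): joint-space move of the TCP to a pose.
- robot.servo_line(position, ori=None, speed=0.15): straight line of the TCP; ori=None keeps the orientation; speed is the mean speed in m/s.
- robot.movej(angles): joint-space move.
- robot.move_gripper(opening): opening from 0.0 (shut) to 1.0 (fully open); the grip force is fixed at half the most; returns when the fingers have stopped.
- robot.dwell(seconds).
- robot.ik(position, orientation): joint angles nearest the present ones, or None.
- robot.grab_frame(name): name is "scene" or "side" or "wrist"; returns (picture, depth): 400x640x3 uint8, red, green, blue; 400x640 float32, m along the optical axis (not along the pixel's ray), 0 where there is no reading.
- robot.camera_info(name): a dict with "vfov" (degrees; the focal length in pixels is half the picture's height over the tangent of half this angle, whatever the lens; pixels are square), "cx", "cy" (the principal point, pixels), "view" (4x4, takes a point from world to camera coordinates); the wrist camera has in their place "T_tool_cam" (4x4, takes a point from camera to tool coordinates, whose origin is the TCP and whose axes are the flange's). Camera axes: x right, y down, z forward; pixel columns grow to the right and rows downward; lengths in m; the calibration is good to about 2 mm. The wrist camera is an equidistant fisheye: a pixel r from the principal point sees the ray r / f radians off the axis. A picture is of the moment at which its call begins: read the wrist's pose just before it. camera_info takes no time and is no camera call.
A pose or a line that the arm cannot do raises robot.Unreachable and nothing moves.
- robot.job_done(): hands the job in; it is judged then, once.
Readings, each from a call of its own:
- robot.read_t(): time.
- robot.read_qpos(): joint angles.
- robot.read_qvel(): joint speeds.
- robot.read_effort(): joint torques, N m.
- robot.read_position(): TCP position.
- robot.read_tcp_rot(): TCP orientation.
- robot.read_force(): force on the tool from outside, world axes, zero at the start.
- robot.read_ft_torque(): the same for the moment, N m.
- robot.read_grip_width(): opening from 0.0 (shut) to 1.0 (fully open).
- robot.read_finger_force(): force on a finger pad.
Only numpy, scipy, OpenCV 4.12 (cv2) and the standard library are available. Lean on these libraries where they do the work, as an engineer would, in place of code of your own. Each camera call takes 0.05 s, during which the arm holds its last target. There are 200 camera calls.

### The job

Turn the black specimen disc on the photo stage until its flat edge faces the blue sliding alignment bar, then slide the bar forward until it lies flush against the flat, with no gap, and let go. Keep the disc lying flat on the board, do not touch the jaw bone mounted on it, and leave the tray, brush, jar and carton where they are.

Things in the scene. Friction and masses are not known exactly. Their poses are not given: they have to be found in the camera images.
- stage: Grey fixed photo-stage board, 250 x 300 mm, 18 mm thick, with a circle of white degree ticks round the disc. Origin at table level below the axis about which the disc turns; z up, +y points from this axis to the blue bar; the board spans y -120 to +180 mm, its top is 18 mm above the table.
- disc: Black disc lying on the board, radius 90, 14 mm thick, 0.5 kg, turning about a hub under its centre that sits loosely (1 mm) in a hole in the board. A flat is cut 72 mm from its centre (108 mm long, white line along it). Origin: centre of underside; z up, +y points to the flat: it faces the bar squarely when its yaw equals the stage's. About 1 N at its peg turns it; it stays where left.
- disc_flat (a point): Middle of the disc's flat face, half-way up the disc (72 mm from the centre).
- disc_peg (a point): Centre (half-way up) of the orange finger peg that stands on the disc (it spins freely on its own pin), 62 mm from the disc's centre, opposite the flat. Round, 18 mm diameter, 25 mm tall, from 33 to 58 mm above the table; a finger laid against its side and moved along the circle pushes the disc round either way.
- jaw: Pale jaw bone with teeth glued on the disc between the centre and the flat; fragile. 115 mm long along the disc's x, 20 mm wide, centred 26 mm from the disc's centre towards the flat, its top at most 33 mm above the disc's top. Origin at the centre of the disc's top.
- bar (a joint): Slide of the blue alignment bar, m: 0 = fully back, growing as it moves towards the disc (stage -y), to 0.057 at most. It meets a squarely facing flat at about 0.050. It needs about 2 N to slide and stays where it is left. Pushed with 5 to 15 N against a flat up to about 10 degrees off, it squares the disc by itself.
- bar_face (a point): Centre of the bar's working face, lined with slippery white plastic (100 mm long along stage x, from 1 to 19 mm above the board), which looks to stage -y; same axes as the stage. The bar is 30 mm deep behind it (stage +y).
- bar_tab (a point): On the flat back face of the bar's upright push tab (70 mm wide, 10 mm thick, from 1 to 48 mm above the board), 53 mm above the table and 30 mm behind the working face; push it here towards stage -y. Behind it the board is clear.
- tray: Bystander: cardboard tray with bones, 150 x 200 x 35 mm, origin at the centre of its underside.
- brush: Bystander: dusting brush lying on the table, about 200 mm long, origin near its middle.
- jar: Bystander: amber glass jar, 64 mm diameter, 85 mm tall, origin at the centre of its underside.
- carton: Bystander: small white specimen carton, 74 x 104 x 43 mm, origin at the centre of its underside.
There are look-alikes about, which are no part of the job. There is more than one size of the disc; the job needs the smallest.

How it is judged:
By the outcome, as a careful person would: the job done as asked, in the order asked, and still so for the second after the job is handed in, with the robot touching nothing.
It also fails if it takes over 54 s, if anything falls off the work surface, if the arm or the gripper's body presses on something with over 40 N, if the wrist force passes 120 N, or if a joint passes its speed limit or range.

## Working session

There is one attempt and no reset: what is moved stays moved. The work goes in short steps, each a Python script; the robot and the scene stay as the last script left them, time stands still between calls to the robot, and variables do not carry over. Pictures are saved under pics/ and viewed, at most 10 in all, crops included, and the job is handed in when it is done.

```bash
mkdir -p pics; ls
cat > h.py <<'E'
import numpy as np, cv2
from rig import robot
def save(n,im): cv2.imwrite(f'pics/{n}.png',im[:,:,::-1])
def K(i): return 200/np.tan(np.radians(i['vfov']/2))
def ray(name,px):
    i=robot.camera_info(name); V=np.array(i['view']); R=V[:3,:3]; c=-R.T@V[:3,3]
    px=np.atleast_2d(px).astype(float); f=K(i)
    d=np.c_[(px[:,0]-i['cx'])/f,(px[:,1]-i['cy'])/f,np.ones(len(px))]
    return c,d@R
def onplane(name,px,z):
    c,d=ray(name,px); return c+d*((z-c[2])/d[:,2])[:,None]
E
python3 - <<'E'
from h import *
for n in('scene','side'):
    p,d=robot.grab_frame(n); save(n,p); np.savez(f'pics/{n}.npz',p=p,d=d); print(robot.camera_info(n))
print(robot.camera_info('wrist'))
E
```

```text
pics
{'vfov': 43.2072884574698, 'cx': 324.1957034989146, 'cy': 193.44441726832522, 'view': array([[-0.39118114,  0.92018572,  0.01534758,  0.25032671],
       [ 0.76490509,  0.33435248, -0.55057117, -0.37100885],
       [-0.51175923, -0.20363362, -0.83464713,  1.68094626],
       [ 0.        ,  0.        ,  0.        ,  1.        ]])}
{'vfov': 45.125033187279506, 'cx': 319.7762311379565, 'cy': 199.7454396481318, 'view': array([[-0.89787329, -0.44023975,  0.00353893,  0.46978791],
       [-0.31326564,  0.63321906, -0.70774166,  0.24265641],
       [ 0.30933509, -0.63657096, -0.70646247,  1.10151096],
       [ 0.        ,  0.        ,  0.        ,  1.        ]])}
{'vfov': 65.70646984690485, 'cx': 319.78433147470287, 'cy': 198.41854123105114, 'T_tool_cam': array([[-3.40267736e-04, -9.65655535e-01, -2.59825465e-01,
         6.87511013e-02],
       [ 9.99999942e-01, -3.28512465e-04, -8.86665845e-05,
        -3.72961665e-04],
       [ 2.65474095e-07, -2.59825480e-01,  9.65655591e-01,
        -1.57878468e-01],
       [ 0.00000000e+00,  0.00000000e+00,  0.00000000e+00,
         1.00000000e+00]])}
```

View pics/scene.png

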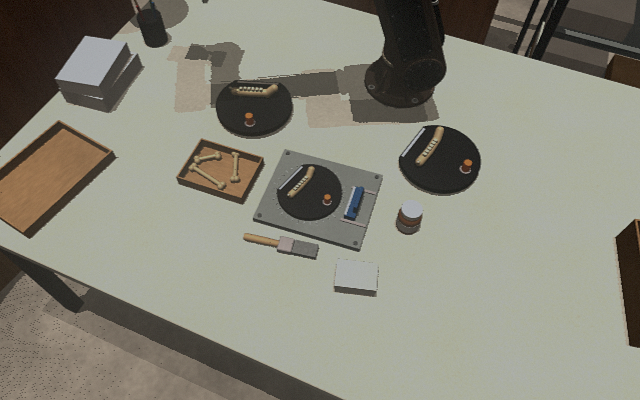

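View pics/side.png

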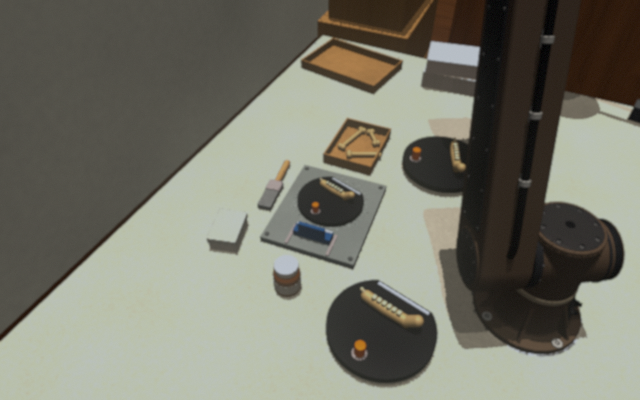

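The scene view shows three black discs with a jaw and peg: A (255,107), B (440,158) and C (309,192). C is the smallest and the only one on the grey stage, next to the blue bar (354,203). Its peg (327,199) points at the bar, so the flat faces roughly away from it. I'll confirm this in a crop and measure.

Run:
```python
from h import *
s=np.load('pics/scene.npz')['p']
save('crop',cv2.resize(s[140:260,240:400],None,fx=5,fy=5,interpolation=cv2.INTER_CUBIC))
for n,roi in(('scene',(245,395,145,255)),('side',(255,395,160,270))):
    p=np.load(f'pics/{n}.npz')['p']; hsv=cv2.cvtColor(p,cv2.COLOR_RGB2HSV)
    m=np.zeros(p.shape[:2],bool); x0,x1,y0,y1=roi; m[y0:y1,x0:x1]=1
    def big(mask):
        c,_=cv2.findContours((mask&m).astype(np.uint8),cv2.RETR_EXTERNAL,cv2.CHAIN_APPROX_NONE)
        return max(c,key=cv2.contourArea)
    def cen(c): M=cv2.moments(c); return np.array([M['m10']/M['m00'],M['m01']/M['m00']])
    H,S,Vv=[hsv[:,:,k].astype(int) for k in range(3)]
    o=big((H<12)&(S>170)&(Vv>100)); b=big((H>100)&(H<125)&(S>120)&(Vv>50)); k=big(Vv<50)
    print(n,'peg',cen(o),onplane(n,cen(o),.046),'blue',cen(b),onplane(n,cen(b),.045))
    (ex,ey),ax,an=cv2.fitEllipse(cv2.convexHull(k)); print('disc',ex,ey,ax,onplane(n,[ex,ey],.032))
    # the stage: grey low-sat
    g=(S<60)&(Vv>70)&(Vv<150); c=big(g); hull=cv2.convexHull(c)
    q=cv2.approxPolyDP(hull,.04*cv2.arcLength(hull,True),True)[:,0]; P=onplane(n,q,.018)
    print('stage',q.tolist(),P[:,:2].round(4).tolist(),np.linalg.norm(P-np.roll(P,-1,0),axis=1))
```

```text
Traceback (most recent call last):
ValueError: max() iterable argument is empty
```

View pics/crop.png

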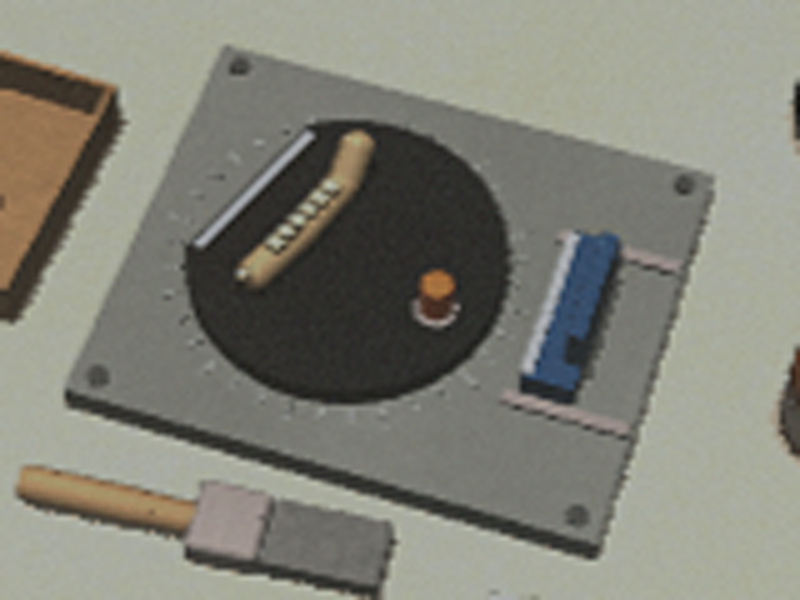

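The crop confirms C. Its white-lined flat is at upper left (crop 255,190), the peg at (437,280), and the blue bar at right (570,315). The jar (805,400) is near the bar's side. Next I'll get a rough pose from these corners, then look again with the wrist camera.

Run:
```python
from h import *
cr=lambda a:np.array(a)/5+[240,140]-.4
q=cr([[228,48],[712,178],[600,545],[70,392]]); P=onplane('scene',q,.018)[:,:2]
print(P.round(4).tolist(),np.linalg.norm(P-np.roll(P,-1,0),axis=1))
print('peg',onplane('scene',cr([437,280]),.058)); print('flat ends',onplane('scene',cr([[200,245],[310,132]]),.032))
ey=(P[1]+P[2]-P[0]-P[3])/2; ey/=np.linalg.norm(ey); print('ey',ey,'yaw',np.degrees(np.arctan2(ey[1],ey[0]))-90,'axis',P.mean(0)-.03*ey)
print('things jar,brush,carton,tray',onplane('scene',[[411,208],[355,272],[220,170]],.04).round(3).tolist())
print(robot.read_t())
```

```text
[[0.4222, -0.2182], [0.3963, 0.0762], [0.6419, 0.1009], [0.6697, -0.1947]] [0.29555361 0.24683081 0.29683034 0.24858452]
peg [[ 0.54824323 -0.03174546  0.058     ]]
flat ends [[ 0.56364333 -0.16729021  0.032     ]
 [ 0.46830879 -0.1436895   0.032     ]]
ey [-0.09066937  0.99588105] yaw 5.202116539542203 axis [ 0.53526995 -0.08883079]
things jar,brush,carton,tray [[0.483, 0.187, 0.04], [0.719, 0.116, 0.04], [0.579, -0.346, 0.04]]
0.1
```

```bash
cat >> h.py <<'E'
def R(deg):
    c,s=np.cos(np.radians(deg)),np.sin(np.radians(deg)); return np.array([[c,s,0],[s,-c,0],[0,0,-1.]])
def u(deg): return np.array([np.cos(np.radians(deg)),np.sin(np.radians(deg))])
def look(name):
    p,Rt=np.array(robot.read_position()),np.array(robot.read_tcp_rot()); im,d=robot.grab_frame('wrist')
    np.savez(f'pics/{name}.npz',im=im,p=p,R=Rt,d=d); save(name,im); return im
def wplane(name,px,z):
    D=np.load(f'pics/{name}.npz'); i=robot.camera_info('wrist'); T=np.array(i['T_tool_cam']); f=K(i)
    v=np.atleast_2d(px)-[i['cx'],i['cy']]; r=np.linalg.norm(v,axis=1)+1e-9; th=r/f
    d=np.c_[v/r[:,None]*np.sin(th)[:,None],np.cos(th)]@T[:3,:3].T@D['R'].T
    c=D['p']+D['R']@T[:3,3]; return c+d*((z-c[2])/d[:,2])[:,None]
E
python3 - <<'E'
from h import *
A=np.array([.535,-.089])
for o in(0,180):
    for a in(76,40,0,-40,-85): 
        q=robot.ik([*(A+.062*u(a)),.045],R(a+o)); print(o,a,None if q is None else np.round(q,0))
for ph in(5,185,95,-85): 
    q=robot.ik([*(A+.16*u(95)),.045],R(ph)); print(ph,None if q is None else np.round(q))
for ph in(5,185):
  q=robot.ik([*(A+.03*u(95)-.06*u(ph)),.25],R(ph)); print(ph,None if q is None else np.round(q))
E
```

```text
0 76 [ 17.  20. -28.   0. -42. 149.]
0 40 [ 14.  22. -23.   0. -44. 116.]
0 0 [ 10.  24. -21.   0. -45.  80.]
0 -40 [  6.  23. -22.   0. -45.  44.]
0 -85 [  4.  21. -26.   0. -43.   1.]
180 76 [ 17.  20. -28.   0. -42. -31.]
180 40 [ 14.  22. -23.   0. -44. -64.]
180 0 [  10.   24.  -21.    0.  -45. -100.]
180 -40 [   6.   23.  -22.   -0.  -45. -136.]
180 -85 None
5 [ 29.  18. -31.   0. -41.  66.]
185 [  29.   18.  -31.   -0.  -41. -114.]
95 [ 29.  18. -31.   0. -41. 156.]
-85 [ 29.  18. -31.   0. -41. -24.]
5 [ 16.   1. -21.   0. -68.  79.]
185 [ 14.  12.  -8.   0. -70. -99.]
```

Variant o=0 is feasible all the way round (joint 6 from 149° to 1°). Next is the close look.

Run:
```python
from h import *
A=np.array([.535,-.089])
robot.goto([*(A+.03*u(95)-.06*u(5)),.25],R(5)); look('w1'); print(robot.read_t(),robot.read_force())
```

```text
2.5333 [-0.45037967 -0.48479622  0.00854494]
```

View pics/w1.png

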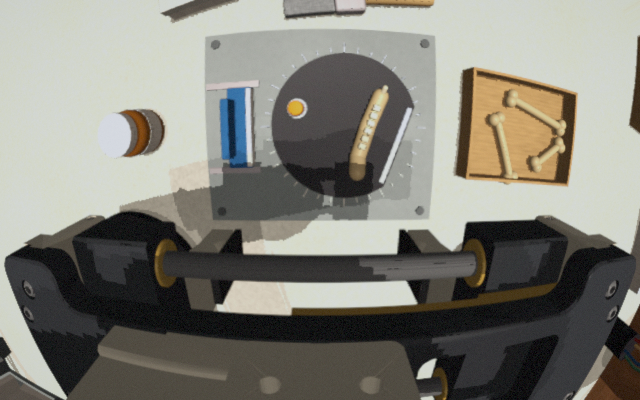

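The wrist view shows the stage with screws at (216,44), (425,44), (419,211) and (222,211). The peg is at (296,107), the flat's white line runs from (410,110) to (383,181), and the bar is around (240,125). I'll refine the pose from these.

Run:
```python
from h import *
w=lambda px,z:wplane('w1',px,z)[:,:2]
S=w([[216,44],[425,44],[419,211],[222,211]],.018); print(S.round(4).tolist())
C=S.mean(0); ey=(S[0]+S[3]-S[1]-S[2]); ey/=np.linalg.norm(ey); ex2=(S[0]+S[1]-S[2]-S[3])
print('yaw',np.degrees(np.arctan2(ey[1],ey[0]))-90, np.degrees(np.arctan2(ex2[1],ex2[0])),'axis',C-.03*ey)
im=np.load('pics/w1.npz')['im']; hsv=cv2.cvtColor(im,cv2.COLOR_RGB2HSV).astype(int)
m=((hsv[...,0]<25)&(hsv[...,1]>180)&(hsv[...,2]>150)); m[:, :270]=0;m[:,320:]=0;m[130:]=0;m[:90]=0
ys,xs=np.nonzero(m); print('pegpx',xs.mean(),ys.mean(),w([xs.mean(),ys.mean()],.058))
k=(hsv[...,2]<75).astype(np.uint8); k[:,:266]=0;k[:45]=0;k[205:]=0;k[:,420:]=0
c=max(cv2.findContours(cv2.morphologyEx(k,cv2.MORPH_OPEN,np.ones((5,5))),0,1)[0],key=cv2.contourArea)[:,0]
P=w(c,.032).astype(np.float32); 
sel=(c[:,1]<140); (r)=cv2.minEnclosingCircle(P[sel]); print('disc',r)
L=w([[411,110],[384,181]],.032); d=L[0]-L[1]; print('flat ends',L,np.linalg.norm(d),'normal',np.degrees(np.arctan2(d[1],d[0]))-90)
np.set_printoptions(precision=4,suppress=True)
b=((hsv[...,0]>95)&(hsv[...,0]<125)&(hsv[...,1]>100)).astype(np.uint8); c=max(cv2.findContours(b[:220],0,1)[0],key=cv2.contourArea)
print('blue',cv2.boundingRect(c)); save('w1c',cv2.resize(im[30:220,200:440],None,fx=3,fy=3,interpolation=2))
```

```text
[[0.6328, 0.0831], [0.656, -0.1856], [0.4326, -0.2045], [0.4096, 0.0635]]
yaw 4.926879592797135 4.918243464301467 axis [ 0.53534683 -0.0907617 ]
pegpx 294.6166666666667 108.4 [[ 0.55077657 -0.03009281]]
disc ((0.5197697877883911, -0.09147009253501892), 0.04717933386564255)
flat ends [[ 0.56450613 -0.16990157]
 [ 0.47201008 -0.14607206]] 0.09551630250050001 normal -104.44680441177357
blue (220, 88, 27, 80)
```

View pics/w1c.png

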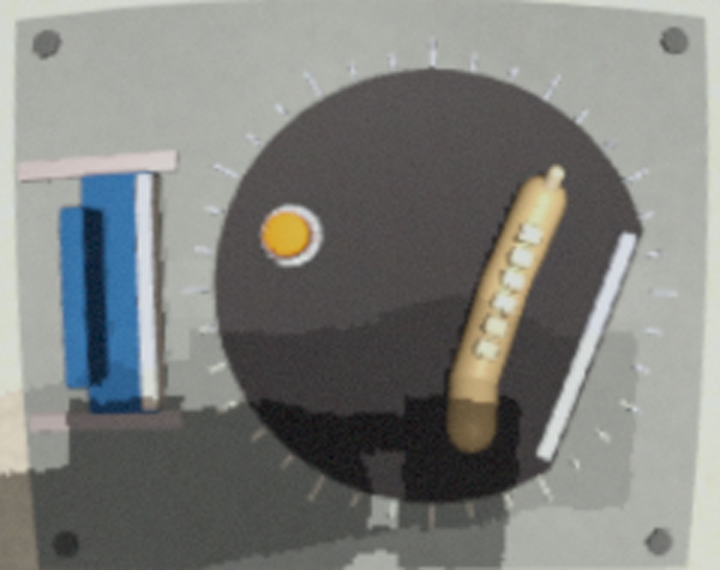

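Run:
```python
from h import *
w=lambda px,z:wplane('w1',px,z)[:,:2]
A=np.array([.5353,-.0908]); Y=4.92
cc=lambda a:np.array(a)/3+[200,30]
for n,p,z in(('tabback',[[62,208],[66,385]],.066),('face',[[155,172],[155,410]],.037)):
    r=w(cc(p),z)-A; print(n,np.c_[r@u(Y),r@u(Y+90)].round(4).tolist())
a0=75.7; r=.062
robot.goto([*(A+r*u(a0)),.13],R(a0)); robot.move_gripper(.30)
print('w',robot.read_grip_width(),robot.read_t())
robot.servo_line([*(A+r*u(a0)),.042],speed=.1); print('F',np.round(robot.read_force(),1))
im=look('w2')
for a in np.arange(a0-8,a0-25,-8): 
    robot.servo_line([*(A+r*u(a)),.042],R(a),speed=.05); print(round(a,1),np.round(robot.read_force(),1),robot.read_t())
look('w3')
```

```text
tabback [[0.0341, 0.1425], [-0.0336, 0.1433]]
face [[0.0485, 0.1125], [-0.0486, 0.1149]]
w 0.3000907773093903 4.7667
F [ 0.1 -0.3  0.2]
67.7 [-0.4  0.2  0.6] 6.175
59.7 [ 0.2  0.3 -0.2] 6.5
51.7 [-0.6  0.7  0.1] 6.825
```

View pics/w3.png

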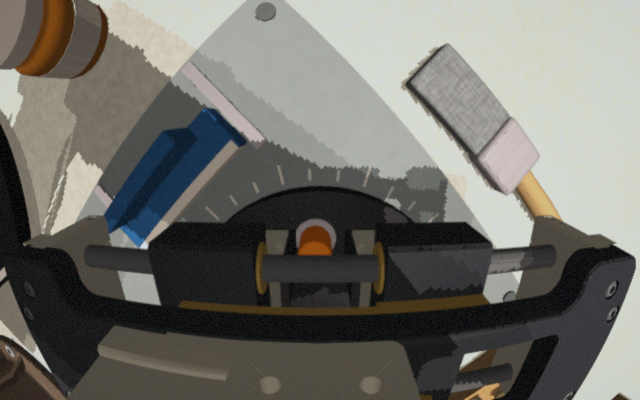

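The peg (316,238) is caged between the fingers and follows with forces under 1 N, so I'll continue round to the target plus the lag.

Run:
```python
from h import *
A=np.array([.5353,-.0908]); r=.062; a1=-85.1-3.7
for a in np.r_[np.arange(51.7-12,a1+1,-12),a1]:
    robot.servo_line([*(A+r*u(a)),.042],R(a),speed=.06); f=np.array(robot.read_force())
    if np.linalg.norm(f)>8: print('big',a,f); break
print(a,np.round(f,1),robot.read_t())
# release by a small backing off, then up
a=a+3.7; robot.servo_line([*(A+r*u(a)),.042],R(a),speed=.05)
robot.servo_line([*(A+r*u(a)),.12],speed=.2)
B=A+.03*u(95)-.06*u(4.92)
robot.goto([*B,.25],R(4.92)); look('w4'); print(robot.read_t())
im=np.load('pics/w4.npz')['im']; save('w4c',cv2.resize(im[30:220,200:440],None,fx=3,fy=3,interpolation=2))
```

```text
-88.8 [ 0.3 -0.5  0.5] 11.2083
13.2917
```

View pics/w4c.png

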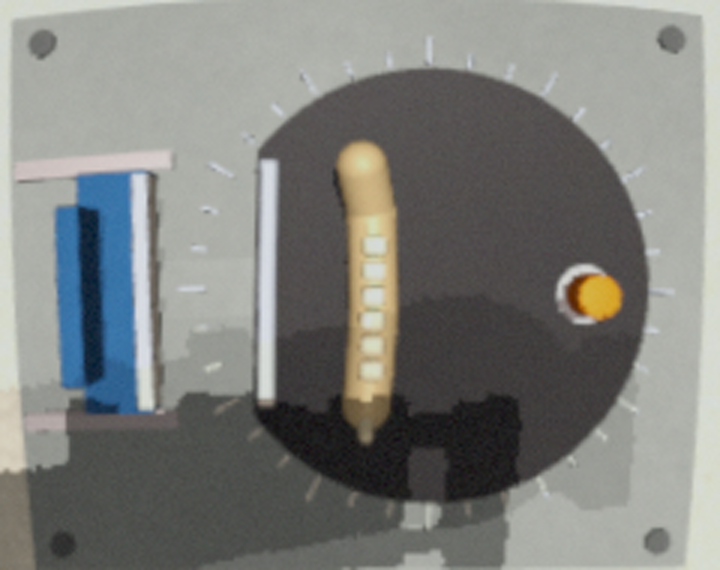

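The flat's line (crop x≈268, from y 160 to 405) is parallel to the bar face to about 1°, and the peg is opposite at (600,297). Now I'll push the bar.

Run:
```python
from h import *
A=np.array([.5353,-.0908]); Y=4.92; ey=u(Y+90); ph=Y-90
at=lambda y,z:[*(A+y*ey),z]
robot.move_gripper(0); robot.goto(at(.186,.13),R(ph)); robot.servo_line(at(.186,.046),speed=.12)
f0=np.array(robot.read_force()); print('f0',f0,robot.read_t())
F=lambda:float((np.array(robot.read_force())-f0)[:2]@ey)
robot.servo_line(at(.125,.046),speed=.04); print('125',F())
y=.125
while y>.104:
    y-=.001; robot.servo_line(at(y,.046),speed=.02); f=F(); print(round(y,4),round(f,1),end='; ')
    if f>8: break
robot.dwell(.3); print('held',F(),robot.read_position(),robot.read_t())
```

```text
f0 [0.34439402 0.12868524 0.46903128] 16.4167
125 -0.3448952186464714
0.124 0.4; 0.123 2.6; 0.122 0.8; 0.121 0.4; 0.12 1.1; 0.119 1.5; 0.118 0.9; 0.117 1.3; 0.116 1.7; 0.115 1.3; 0.114 2.4; 0.113 3.1; 0.112 9.7; held 9.021608704413831 [0.52570773 0.02166385 0.04602628] 21.6417
```

Run:
```python
from h import *
A=np.array([.5353,-.0908]); Y=4.92; ey=u(Y+90); ph=Y-90
at=lambda y,z:[*(A+y*ey),z]
robot.servo_line(at(.1115,.046),speed=.01); robot.dwell(.5); print(robot.read_force())
robot.servo_line(at(.15,.046),speed=.04); robot.servo_line(at(.15,.15),speed=.15)
B=A+.07*ey-.07*u(Y)
robot.goto([*B,.17],R(Y)); look('w5'); print(robot.read_t())
im=np.load('pics/w5.npz')['im']; save('w5c',cv2.resize(im[0:220,190:460],None,fx=2.7,fy=2.7,interpolation=2))
p,_=robot.grab_frame('scene'); save('scene2',cv2.resize(p[130:290,170:440],None,fx=2.9,fy=2.9,interpolation=2))
```

```text
[-3.91510078 11.27674264  1.09281869]
25.8917
```

View pics/w5c.png

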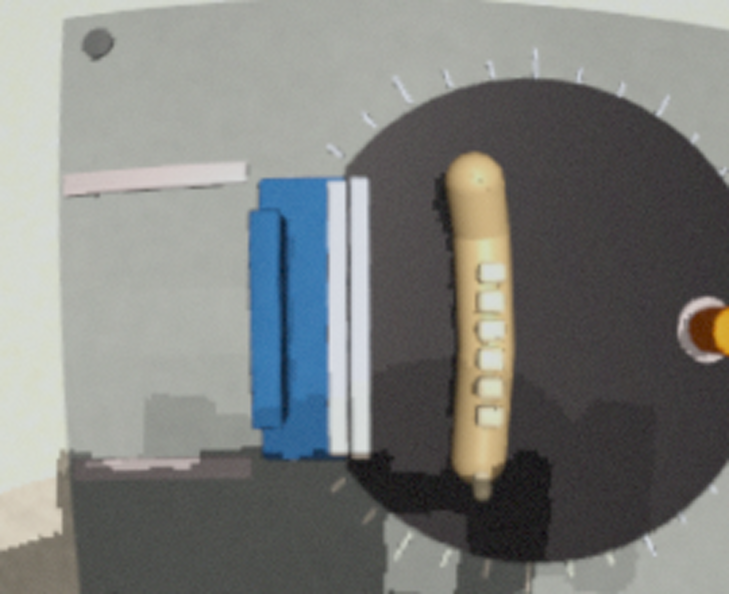

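View pics/scene2.png

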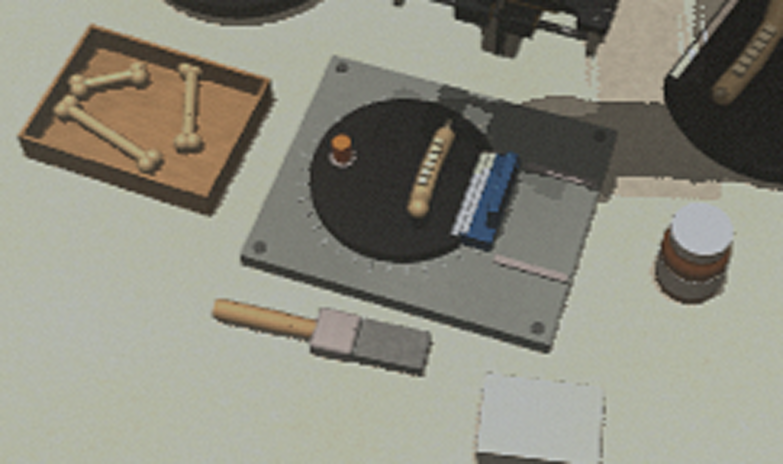

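The bar's white face (crop x 327–347) runs parallel to the flat's white line (351–370). Only the disc's uniform thin black rim lies between them, and contact built up to about 12 N. The bystanders haven't moved and the arm is clear.

```bash
python3 -c "
from h import *
print(robot.job_done())"
```

```text
the job is handed in; nothing more can be done
None
```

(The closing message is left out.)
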